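# Find the loose base bolt of the bearing press and hold its cap open

## Task

The shop's bearing press creaks on its base: pull its lever right down to the stop and let it come back up, then tap the three base bolts to find the loose one - the one that sinks. Lift the yellow locking cap of that bolt by its black tab, well past half open, and finish while holding it up there so that a colleague can get a spanner on. Keep the caps of the tight bolts shut and do not push the other things on the bench about.

Things in the scene. Friction and masses are not known exactly. Their poses are not given: they have to be found in the camera images.
- press: blue cast-iron bench bearing press, fixed to the bench but standing in a different spot each time. Origin: on the bench, under its middle. Its x axis points to its back (away from the robot), y to its left, z up. In its frame: front flange 100 mm (x) by 290 mm (y), top 24 mm above the bench, centred at x=-115 mm; behind it a bed 150 mm wide of the same height back to x=150 mm; column 60 mm wide and head from x=10 to 145 mm, up to 235 mm high (ram top up to 270 mm)
- press_lever (a joint): sprung lever on the right side (-y) of the press: rad, 0 = at rest (rising 50 degrees toward the robot side), grows as it is pulled down, rigid stop at 1.0. The spring brings it back to 0 when released; about 3 N at the ball starts it and about 5 N holds it at the stop
- lever_ball (a point): centre of the dark red ball, 36 mm across, on the end of the lever, 165 mm from the pivot; free on all sides but where the 11 mm thick rod enters from the pivot
- lever_pivot (a point): pivot of the lever, which turns about the press's y axis; 165 mm from the ball, 185 mm above the bench
- bolt_left_top (a point): centre of the top face of the left base bolt: steel hexagon head 24 mm across, 16 mm above the flange at the start, standing up through the window of its locking cap. The three bolts stand in a row 85 mm apart along the front flange (left = the press's +y side) and look alike
- bolt_left (a joint): how far the left bolt has sunk, m: 0 at the start. A tight bolt does not yield (less than 1.5 mm under 20 N); the loose one sinks 7 mm into its bush under a push of about 2 N, meets its stop there and stays down. Exactly one of the three is loose, a different one each time
- tab_left (a point): grip point of the black pull tab of the left cap, 6 mm above the middle of the 36 mm high, 12 mm wide (across, along the press's y), 18 mm long upright tab; its top is 12 mm above this point. This point is 24 mm above the flange when shut, 33 mm in front (-x) of the bolt's axis. Free on both sides: neighbouring tabs are 85 mm apart
- cap_left (a joint): hinge of the left locking cap, a yellow 48 x 48 mm steel frame, 5 mm thick, lying round the bolt's head: rad, 0 = shut flat on the flange, grows as the tab side is lifted up and back, 1.6 = fully open. The hinge axis (parallel to the press's y) lies 24 mm behind (+x of) the bolt's axis and 3 mm above the flange; the tab's grip point is 57 mm in front of it and 21 mm above it when shut. A light spring shuts it when let go (about 0.8 N at the tab)
- bolt_middle_top (a point): centre of the top face of the middle base bolt: steel hexagon head 24 mm across, 16 mm above the flange at the start, standing up through the window of its locking cap. The three bolts stand in a row 85 mm apart along the front flange (left = the press's +y side) and look alike
- bolt_middle (a joint): how far the middle bolt has sunk, m: 0 at the start. A tight bolt does not yield (less than 1.5 mm under 20 N); the loose one sinks 7 mm into its bush under a push of about 2 N, meets its stop there and stays down. Exactly one of the three is loose, a different one each time
- tab_middle (a point): grip point of the black pull tab of the middle cap, 6 mm above the middle of the 36 mm high, 12 mm wide (across, along the press's y), 18 mm long upright tab; its top is 12 mm above this point. This point is 24 mm above the flange when shut, 33 mm in front (-x) of the bolt's axis. Free on both sides: neighbouring tabs are 85 mm apart
- cap_middle (a joint): hinge of the middle locking cap, a yellow 48 x 48 mm steel frame, 5 mm thick, lying round the bolt's head: rad, 0 = shut flat on the flange, grows as the tab side is lifted up and back, 1.6 = fully open. The hinge axis (parallel to the press's y) lies 24 mm behind (+x of) the bolt's axis and 3 mm above the flange; the tab's grip point is 57 mm in front of it and 21 mm above it when shut. A light spring shuts it when let go (about 0.8 N at the tab)
- bolt_right_top (a point): centre of the top face of the right base bolt: steel hexagon head 24 mm across, 16 mm above the flange at the start, standing up through the window of its locking cap. The three bolts stand in a row 85 mm apart along the front flange (left = the press's +y side) and look alike
- bolt_right (a joint): how far the right bolt has sunk, m: 0 at the start. A tight bolt does not yield (less than 1.5 mm under 20 N); the loose one sinks 7 mm into its bush under a push of about 2 N, meets its stop there and stays down. Exactly one of the three is loose, a different one each time
- tab_right (a point): grip point of the black pull tab of the right cap, 6 mm above the middle of the 36 mm high, 12 mm wide (across, along the press's y), 18 mm long upright tab; its top is 12 mm above this point. This point is 24 mm above the flange when shut, 33 mm in front (-x) of the bolt's axis. Free on both sides: neighbouring tabs are 85 mm apart
- cap_right (a joint): hinge of the right locking cap, a yellow 48 x 48 mm steel frame, 5 mm thick, lying round the bolt's head: rad, 0 = shut flat on the flange, grows as the tab side is lifted up and back, 1.6 = fully open. The hinge axis (parallel to the press's y) lies 24 mm behind (+x of) the bolt's axis and 3 mm above the flange; the tab's grip point is 57 mm in front of it and 21 mm above it when shut. A light spring shuts it when let go (about 0.8 N at the tab)
- wheel_a: cream skateboard wheel, 53 mm across, 34 mm high, standing on the press's bed; leave it alone (origin: centre of its underside)
- wheel_b: the same kind of wheel on the bench beside the bed; leave it alone (origin: centre of its underside)
- truck: skateboard truck with two teal wheels, 210 mm wide; leave it alone (origin: centre of its underside)
- skate_tool: orange and steel T-shaped skate tool, 130 mm long; leave it alone (origin: centre of its underside)
- spanner: open-ended spanner, 200 mm long, lying on the bench on the right of the press's bed; leave it alone (origin: centre of its underside)
- tray: red hardware tray 150 x 100 x 32 mm; leave it alone (origin: centre of its underside)
- bearing_jar: glass jar 60 mm across, 75 mm high; leave it alone (origin: centre of its underside)

How it is judged:
By the outcome, as a careful person would: the job done as asked, in the order asked, and still so for the second after the job is handed in, while the arm keeps its last pose, push and grip.
It also fails if it takes over 72 s, if anything falls off the work surface, if the arm or the gripper's body presses on something with over 40 N, if the wrist force passes 120 N, or if a joint passes its speed limit or range.

## Robot

A 6-joint arm with a two-finger parallel gripper is mounted at the origin on the work surface. World frame = base frame: x ahead of the robot, y to its left, z up, the work surface at z = 0. Lengths are in m, angles in rad, forces in N, time in s.
With the tool pointing down it reaches from about 0.325 to 0.85 m from the base axis. Payload 4.4 kg.
Tool frame: the origin (TCP) lies at the very end of the fingers, on their centre line; the grasp point (between the pads) lies 19 mm behind it; z points along the fingers, y is the direction in which the jaws open and shut (so a half turn about z gives the same grasp; the last joint's range is limited). The gripper opens to 94 mm and grips with 3 to 60 N. Pads are 16 mm wide; open, the fingers measure 119 mm over their backs; the gripper's body (75 mm by 177 mm) begins 78 mm behind the grasp point.
Start: joints at [1.194, 0.207, 1.542, -0, 1.393, -0.15], TCP at [0.129, 0.56, 0.205] pointing down, gripper open.
Joint ranges: [-2.73, 2.73], [-0.86, 2.22], [0.23, 2.46], [-1.11, 4.25], [0.08, 2.63], [-2.82, 2.82]. Speed limits (rad/s): [2.79, 2.79, 3.14, 3.14, 3.14, 3.14].

## Interface

Orientations are given as a 3x3 rotation matrix whose columns are the frame's x, y, z axes.
In Python, from rig import telemetry, cams, order, models gives the robot as it stands.
- The arm moves only by the shell command python3 -m crank 'ROWS' [FORCE]. ROWS is text: rows parted by semicolons, each of 7 numbers parted by spaces: the shift along the tool's x, y, z as a fraction of full scale, then the turn, a rotation vector about the tool's x, y, z as a fraction of full scale, then the opening, from 0 (shut) to 1 (fully open). A call has 1 to 20 rows; each row shifts and turns the commanded pose from where the row before left it, along the tool's axes as they then stand; what a row does not reach is not made up. Full scale, the value 1, is 100 mm for a shift and 180 degrees for a turn. A row lasts 1/12 s, in which the tool goes at most 41.7 mm and 7.16 degrees, less where a joint would pass 70% of its speed; a pose out of reach is approached as far as the arm can. A call with a number of a shift or a turn outside -1 to 1 is refused whole. A call with a gripper value outside its range is refused whole. The fingers move at their own pace and stop on an object; FORCE is the grip in N (left out, the last holds). Time passes only in rows, so rows that do not move let the fingers close. It gives the time, the measured TCP pose, the force and the opening at its end, in the units of the state.
- telemetry.observe(): the state, without advancing time (a new reading comes with each control period).
- cams.get_image(name): name is "scene" or "top" or "wrist"; returns a dict with "image" (384x512x3 uint8, blue, green, red), "camera_matrix" (3x3 intrinsics, pixels), "world_from_camera" (4x4, takes a point from camera to world coordinates). Camera axes: x right, y up, looking along -z (the intrinsics and any distortion apply to the point x, -y, -z); pixel columns grow to the right and rows downward; lengths in m; the calibration is good to about 2 mm. A picture is of the moment at which its call begins. There is no depth.
- order.close_job(): hands the job in, once; it reports no verdict.
Trained networks look in the newest picture that a camera, given by its name, has taken for a name from the list of things; names that differ only in an ending like _2 or _b are one class to them, and where a whole thing is asked for, a point or a joint stands for the part that bears it (a point fixed in the world has none). Each returns a list of dicts, best first, with "conf" (0 to 1); they miss things now and then, are a little off and sometimes report something else, mostly with a low value. They report only what shows in the picture. A call takes as long as a camera call.
- models.spot_in(camera, target): "location" ([x, y, z] in m, in world coordinates, good to about 4 mm: the middle of the surface that is visible of it).
- models.landmark_of(camera, target): "location" ([x, y, z] in m, in world coordinates, good to about 4 mm: a listed point, or the origin of a listed thing).
The state is a dict: "time": time; "joint_positions": joint angles; "joint_vel": joint speeds; "effort": joint torques, N m; "tcp_pos": TCP position; "tcp_rot": TCP orientation; "wrist_force": force on the tool from outside, world axes, zero at the start; "torque": the same for the moment, N m; "gripper_width": finger opening in m.
Only numpy, scipy, OpenCV 4.12 (cv2) and the standard library are available. Lean on these libraries where they do the work, as an engineer would, in place of code of your own. Each camera call takes 0.05 s, during which the arm holds its last target.

## Working session

There is one attempt and no reset: what is moved stays moved. The work goes in short steps, Python scripts to look and compute and a shell command to move; the robot and the scene stay as the last step left them, time stands still between calls to the robot, and variables do not carry over. Pictures are saved under pics/ and viewed, and the job is handed in when it is done.

```bash
ls; mkdir -p pics
python3 - <<'E'
from rig import telemetry,cams,models
import cv2
s=telemetry.observe(); print(s)
for c in ["scene","top"]:
    r=cams.get_image(c); cv2.imwrite(f"pics/{c}0.png",r["image"])
    for t in ["lever_ball","lever_pivot","bolt_left_top","bolt_middle_top","bolt_right_top","tab_left","tab_middle","tab_right","press"]:
        print(c,t,[( [round(float(x),3) for x in d["location"]],round(d["conf"],2)) for d in models.landmark_of(c,t)[:3]])
print(telemetry.observe()["time"])
E
```

```text
pics
{'time': 0.0, 'joint_positions': array([ 1.19350210e+00,  2.07423096e-01,  1.54293231e+00, -2.78710963e-05,
        1.39350014e+00, -1.50458132e-01]), 'joint_vel': array([-2.31964511e-05, -1.65440518e-04,  6.00268233e-04,  5.99583944e-04,
       -3.86843722e-04,  8.71543477e-04]), 'effort': array([-8.14717005e-04, -3.70882952e+01, -2.81417710e+01,  6.99069095e-02,
        3.62885941e-02, -1.78155660e-04]), 'tcp_pos': array([0.1290124 , 0.55951509, 0.20429933]), 'tcp_rot': array([[-9.74383805e-01,  2.24890078e-01, -8.08157038e-04],
       [ 2.24891314e-01,  9.74381562e-01, -2.11383263e-03],
       [ 3.12073331e-04, -2.24143178e-03, -9.99997439e-01]]), 'wrist_force': array([ 0.26030392, -0.37935322, -0.58709594]), 'torque': array([0.05282436, 0.02508814, 0.02402727]), 'gripper_width': 0.09377927330532701}
scene lever_ball [([0.601, -0.066, 0.31], 0.79)]
scene lever_pivot [([0.707, -0.062, 0.186], 0.73), ([0.583, 0.069, 0.025], 0.34)]
scene bolt_left_top [([0.499, 0.112, 0.042], 0.52)]
scene bolt_middle_top [([0.51, 0.027, 0.04], 0.46)]
scene bolt_right_top [([0.505, -0.057, 0.039], 0.36)]
scene tab_left [([0.467, -0.055, 0.051], 0.71), ([0.47, 0.114, 0.046], 0.7), ([0.598, -0.066, 0.31], 0.28)]
scene tab_middle [([0.472, 0.029, 0.047], 0.6), ([0.567, -0.438, -0.002], 0.2)]
scene tab_right [([0.468, -0.056, 0.048], 0.67), ([0.5, 0.112, 0.041], 0.25)]
scene press [([0.623, 0.029, -0.001], 0.76), ([0.468, -0.056, 0.052], 0.59)]
top lever_ball [([0.596, -0.061, 0.312], 0.76)]
top lever_pivot [([0.704, -0.064, 0.184], 0.96), ([0.498, 0.11, 0.042], 0.43)]
top bolt_left_top [([0.498, 0.114, 0.044], 0.47), ([0.57, 0.438, -0.001], 0.29)]
top bolt_middle_top [([0.499, 0.028, 0.039], 0.59)]
top bolt_right_top [([0.505, -0.056, 0.041], 0.59)]
top tab_left [([0.47, 0.111, 0.05], 0.66)]
top tab_middle [([0.471, 0.028, 0.053], 0.58)]
top tab_right [([0.466, -0.06, 0.046], 0.41)]
top press [([0.616, 0.032, -0.003], 0.74)]
1.0
```

View pics/scene0.png

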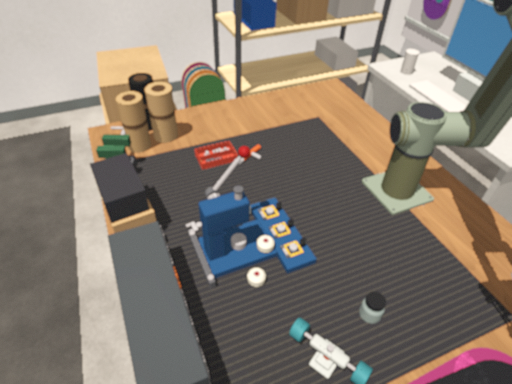

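View pics/top0.png

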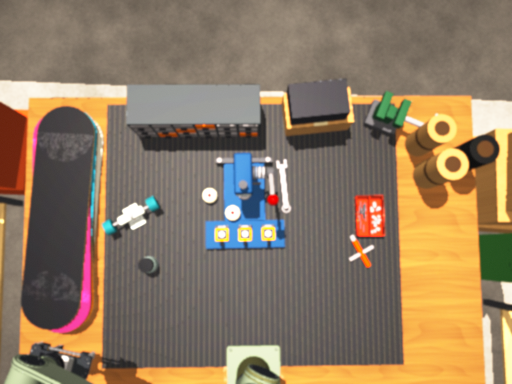

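```bash
cat > h.py <<'E'
import numpy as np,cv2
from rig import telemetry,cams,models
def ray(r,u,v):
    K=np.array(r["camera_matrix"]);T=np.array(r["world_from_camera"])
    d=np.linalg.solve(K,[u,v,1.]);d=np.array([d[0],-d[1],-d[2]])
    return T[:3,3],T[:3,:3]@d
def atz(r,u,v,z):
    o,d=ray(r,u,v);return o+d*(z-o[2])/d[2]
def proj(r,p):
    K=np.array(r["camera_matrix"]);T=np.array(r["world_from_camera"])
    q=T[:3,:3].T@(np.array(p)-T[:3,3]);w=K@[q[0],-q[1],-q[2]];return w[:2]/w[2]
def yellow(r):
    h=cv2.cvtColor(r["image"],cv2.COLOR_BGR2HSV)
    m=cv2.inRange(h,(18,90,120),(35,255,255))
    n,l,st,c=cv2.connectedComponentsWithStats(m)
    return [(st[i],c[i]) for i in range(1,n) if st[i][4]>25]
def need(p,yaw=0.0):
    """shift (fraction) in tool axes to world target p; after turn to tool y=(−sin yaw,cos yaw), z down"""
    s=telemetry.observe();R=np.array(s["tcp_rot"]);d=np.array(p)-s["tcp_pos"]
    print("t",round(s["time"],2),"tcp",np.round(s["tcp_pos"],4),"d_world",np.round(d,4),"tool frac",np.round(R.T@d*10,3),"F",np.round(s["wrist_force"],1),"w",round(s["gripper_width"],4))
    Rt=np.array([[-np.cos(yaw),-np.sin(yaw),0],[-np.sin(yaw),np.cos(yaw),0],[0,0,-1]])
    print("turn frac",np.round(cv2.Rodrigues(R.T@Rt)[0].ravel()/np.pi,4), "y axis",np.round(R[:,1],3))
E
python3 - <<'E'
from h import *
r=cams.get_image("top"); print(np.array(r["world_from_camera"]).round(3),r["camera_matrix"])
for s,c in yellow(r):
    if 200<c[0]<290 and 215<c[1]<255: print(s,c,atz(r,*c,0.0265).round(4))
im=r["image"][130:260,190:310];cv2.imwrite("pics/topc.png",cv2.resize(im,None,fx=6,fy=4.6,interpolation=cv2.INTER_CUBIC))
need([.599,-.064,.40])
E
```

```text
[[-0.008  0.996 -0.086  0.452]
 [-1.    -0.007  0.015  0.   ]
 [ 0.014  0.087  0.996  1.677]
 [ 0.     0.     0.     1.   ]] [[448.51591719   0.         258.71039393]
 [  0.         448.51591719 208.30915297]
 [  0.           0.           1.        ]]
[215 227  14  15 123] [221.50406504 234.36585366] [0.5004 0.113  0.0265]
[238 227  14  15 114] [245.07894737 234.10526316] [0.5007 0.0264 0.0265]
[262 227  13  14 119] [268.14285714 233.40336134] [ 0.5026 -0.0584  0.0265]
t 1.05 tcp [0.1293 0.5603 0.2054] d_world [ 0.4697 -0.6243  0.1946] tool frac [-5.98  -5.027 -1.945] F [-1.   0.5 -0.4] w 0.0942
turn frac [-0.      0.     -0.0722] y axis [ 0.225  0.974 -0.   ]
```

View pics/topc.png

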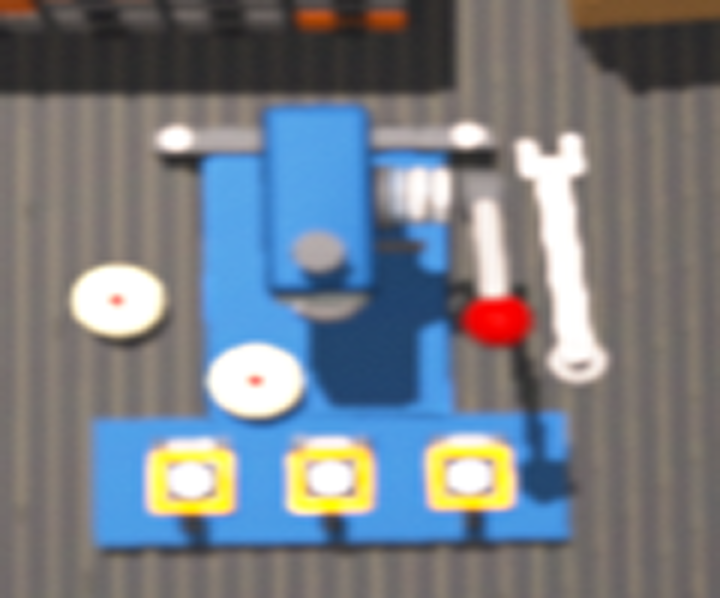

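```bash
python3 -m crank '0 0 -0.4 0 0 -0.036 1;0 0 -0.4 0 0 -0.036 1;-0.2 -0.26 -0.06 0 0 0 1;-0.24 -0.32 -0.06 0 0 0 1;-0.24 -0.32 -0.06 0 0 0 1;-0.24 -0.32 -0.06 0 0 0 1;-0.24 -0.32 -0.06 0 0 0 1;-0.24 -0.32 -0.06 0 0 0 1;-0.24 -0.32 -0.06 0 0 0 1;-0.24 -0.32 -0.06 0 0 0 1;-0.24 -0.32 -0.06 0 0 0 1;-0.24 -0.32 -0.06 0 0 0 1;-0.24 -0.32 -0.06 0 0 0 1;-0.24 -0.32 -0.06 0 0 0 1;-0.24 -0.32 -0.06 0 0 0 1;-0.24 -0.32 -0.06 0 0 0 1;-0.24 -0.32 -0.06 0 0 0 1;-0.24 -0.32 -0.06 0 0 0 1;0 0 0 0 0 0 1;0 0 0 0 0 0 1'
python3 - <<'E'
from h import *
need([.599,-.064,.40],.012)
r=cams.get_image("wrist");cv2.imwrite("pics/w1.png",r["image"])
for t in ["lever_ball","lever_pivot","bolt_left_top","bolt_middle_top","bolt_right_top","tab_left","tab_right","tab_middle"]:
  print(t,[(d["location"].round(4) if hasattr(d["location"],'round') else d["location"],d["conf"]) for d in models.landmark_of("wrist",t)[:2]])
E
```

```text
time: 2.72
tcp_pos: [0.5097, 0.0525, 0.3811]
tcp_rot: [[-1.0, 0.004, -0.001], [0.004, 1.0, 0.0], [0.001, 0.0, -1.0]]
wrist_force: [0.1, -0.1, 0.0]
gripper_width: 0.094
t 2.72 tcp [0.5097 0.0525 0.3811] d_world [ 0.0893 -0.1165  0.0189] tool frac [-0.898 -1.161 -0.19 ] F [ 0.1 -0.1  0. ] w 0.094
turn frac [ 0.0001 -0.0002 -0.0052] y axis [0.004 1.    0.   ]
lever_ball []
lever_pivot [([0.7059, -0.0603, 0.1854], 0.89)]
bolt_left_top []
bolt_middle_top [([0.4999, 0.0265, 0.0355], 0.45), ([0.7068, -0.0635, 0.1846], 0.17)]
bolt_right_top [([0.4993, -0.0573, 0.0427], 0.65)]
tab_left [([0.4657, 0.1129, 0.0481], 0.68)]
tab_right [([0.471, -0.0584, 0.0513], 0.84), ([0.4654, 0.1086, 0.05], 0.53)]
tab_middle [([0.4742, 0.0238, 0.0505], 0.84)]
```

```bash
python3 -m crank '-0.22 -0.29 -0.05 0 0 -0.0025 1;-0.22 -0.29 -0.05 0 0 -0.0025 1;-0.22 -0.29 -0.05 0 0 0 1;-0.24 -0.29 -0.04 0 0 0 1;0 0 0 0 0 0 1;0 0 0 0 0 0 1'
python3 - <<'E'
from h import *
need([.599,-.063,.292],.012)
r=cams.get_image("wrist");cv2.imwrite("pics/w2.png",r["image"])
for t in ["lever_ball"]:
  print(t,[(d["location"],d["conf"]) for d in models.landmark_of("wrist",t)[:2]])
print([(d["location"],d["conf"]) for d in models.spot_in("wrist",t)[:2]])
E
```

```text
time: 3.67
tcp_pos: [0.6005, -0.0622, 0.3991]
tcp_rot: [[-1.0, -0.013, -0.002], [-0.013, 1.0, 0.001], [0.002, 0.001, -1.0]]
wrist_force: [-0.7, 0.7, -0.8]
gripper_width: 0.094
t 3.67 tcp [ 0.6005 -0.0622  0.3991] d_world [-0.0015 -0.0008 -0.1071] tool frac [ 0.013 -0.009  1.071] F [-0.7  0.7 -0.8] w 0.094
turn frac [ 0.0002 -0.0007  0.0004] y axis [-0.013  1.     0.001]
lever_ball [([0.5996, -0.0614, 0.3141], 0.7)]
[([0.601, -0.0614, 0.3221], 0.68), ([0.6809, -0.1186, 0.0072], 0.56)]
```

View pics/w2.png

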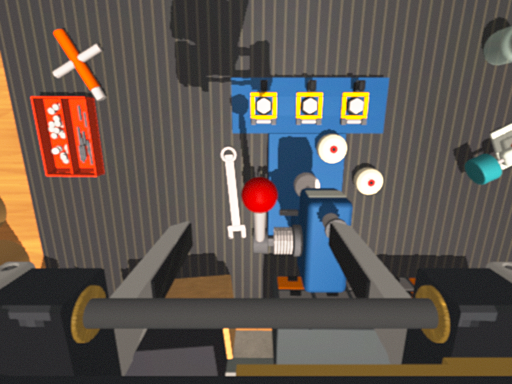

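View pics/w1.png

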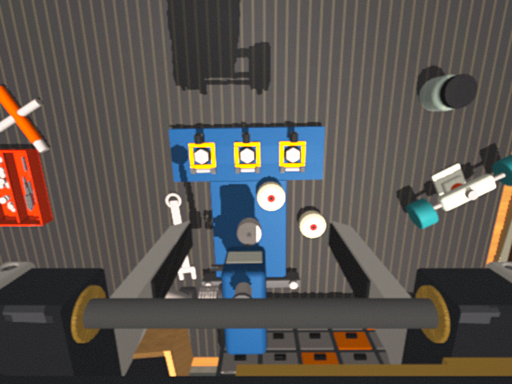

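```bash
python3 -m crank '0 0 0.3 0 0 0 1;0 0 0.3 0 0 0 1;0 0 0.3 0 0 0 1;0.01 0.01 0.16 0 0 0 1;0 0 0 0 0 0 1;0 0 0 0 0 0 0;0 0 0 0 0 0 0;0 0 0 0 0 0 0;0 0 0 0 0 0 0;0 0 0 0 0 0 0;0 0 0 0 0 0 0;0 0 0 0 0 0 0' 20
python3 - <<'E'
from h import *
need([.599,-.063,.292],.012)
# arc incs
a=np.radians(50)-np.linspace(0,1.03,13)
p=np.c_[-.165*np.cos(a),-(.165*-np.sin(a))]
print(np.diff(p,axis=0).round(4)*10)
E
```

```text
time: 4.82
tcp_pos: [0.5993, -0.0603, 0.2949]
tcp_rot: [[-1.0, -0.015, 0.001], [-0.015, 1.0, -0.0], [-0.001, -0.0, -1.0]]
wrist_force: [-0.6, -0.6, 1.3]
gripper_width: 0.051
t 4.82 tcp [ 0.5993 -0.0603  0.2949] d_world [-0.0003 -0.0027 -0.0029] tool frac [ 0.003 -0.027  0.029] F [-0.6 -0.6  1.3] w 0.051
turn frac [-0.0001  0.0002  0.0009] y axis [-0.015  1.    -0.   ]
[[-0.104 -0.096]
 [-0.096 -0.104]
 [-0.087 -0.112]
 [-0.077 -0.119]
 [-0.066 -0.125]
 [-0.055 -0.13 ]
 [-0.044 -0.135]
 [-0.032 -0.138]
 [-0.02  -0.14 ]
 [-0.008 -0.141]
 [ 0.004 -0.142]
 [ 0.016 -0.141]]
```

```bash
python3 -m crank '0 0 0.01 0 0 0 0;0 0 0 0 0 0 0;0 0 0 0 0 0 0;0 0 0 0 0 0 0;0 0 0 0 0 0 0;0 0 0 0 0 0 0' 20
```

```text
time: 5.32
tcp_pos: [0.5992, -0.0633, 0.2934]
tcp_rot: [[-1.0, -0.013, 0.0], [-0.013, 1.0, -0.006], [-0.0, -0.006, -1.0]]
wrist_force: [0.1, -6.6, -0.6]
gripper_width: 0.0348
```

```bash
python3 -m crank '0 -0.02 0 0 0 0 0;0.104 0 0.096 0 0 0 0;0.096 0 0.104 0 0 0 0;0.087 0 0.112 0 0 0 0;0.077 0 0.119 0 0 0 0;0.066 0 0.125 0 0 0 0;0.055 0 0.13 0 0 0 0;0.044 0 0.135 0 0 0 0;0.032 0 0.138 0 0 0 0;0.02 0 0.14 0 0 0 0' 20
```

```text
time: 6.15
tcp_pos: [0.5414, -0.0641, 0.1848]
tcp_rot: [[-1.0, -0.015, 0.002], [-0.015, 1.0, -0.002], [-0.002, -0.002, -1.0]]
wrist_force: [-1.2, -2.7, 6.0]
gripper_width: 0.0348
```

```bash
python3 -m crank '0.008 0 0.141 0 0 0 0;-0.004 0 0.142 0 0 0 0;-0.016 0 0.13 0 0 0 0;0 0 0.03 0 0 0 0;0 0 0.03 0 0 0 0;0 0 0 0 0 0 0;0 0 0 0 0 0 0' 20
python3 - <<'E'
from h import *
need([.5413,-.063,.145],.012)
r=cams.get_image("scene");cv2.imwrite("pics/s2.png",cv2.resize(r["image"][100:300,150:350],None,fx=3,fy=3))
E
```

```text
time: 6.73
tcp_pos: [0.5429, -0.064, 0.1387]
tcp_rot: [[-1.0, -0.015, 0.002], [-0.015, 1.0, -0.002], [-0.002, -0.002, -1.0]]
wrist_force: [-3.7, -2.2, 9.7]
gripper_width: 0.035
t 6.73 tcp [ 0.5429 -0.064   0.1387] d_world [-0.0016  0.001   0.0063] tool frac [ 0.016  0.01  -0.063] F [-3.7 -2.2  9.7] w 0.035
turn frac [-0.0007  0.0005  0.001 ] y axis [-0.015  1.    -0.002]
```

View pics/s2.png

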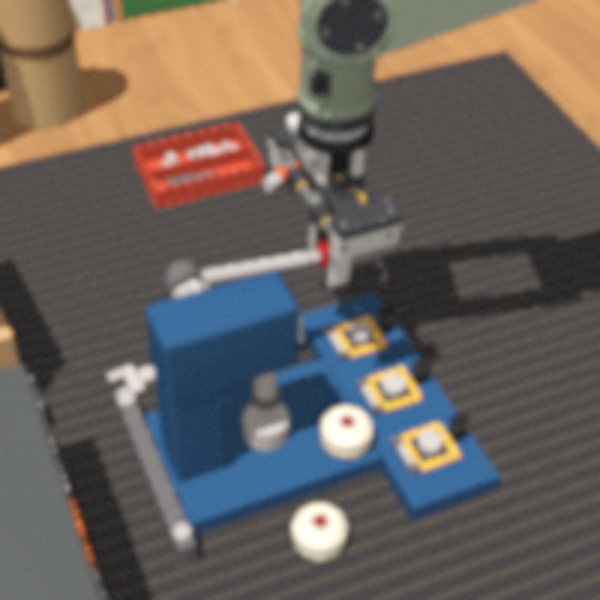

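```bash
python3 -m crank '0 0 0.04 0 0 0 0;0 0 0.03 0 0 0 0;0 0 0 0 0 0 0;0 0 0 0 0 0 0' 35
python3 - <<'E'
from h import *
r=cams.get_image("top");print([(d["location"],d["conf"]) for d in models.landmark_of("top","lever_ball")])
r=cams.get_image("scene");print([(d["location"],d["conf"]) for d in models.landmark_of("scene","lever_ball")])
E
```

```text
time: 7.12
tcp_pos: [0.5449, -0.0641, 0.1368]
tcp_rot: [[-1.0, -0.015, 0.006], [-0.015, 1.0, -0.003], [-0.006, -0.003, -1.0]]
wrist_force: [-9.5, 0.9, 28.5]
gripper_width: 0.0348
[([0.6441, 0.1598, 0.0006], 0.74)]
[([0.5375, -0.0666, 0.1643], 0.53)]
```

```bash
python3 -m crank '0 0 -0.13 0 0 0 0;0.016 0 -0.13 0 0 0 0;0.004 0 -0.142 0 0 0 0;-0.008 0 -0.141 0 0 0 0;-0.02 0 -0.14 0 0 0 0;-0.032 0 -0.138 0 0 0 0;-0.044 0 -0.135 0 0 0 0;-0.055 0 -0.13 0 0 0 0;-0.066 0 -0.125 0 0 0 0;-0.077 0 -0.119 0 0 0 0;-0.087 0 -0.112 0 0 0 0;-0.096 0 -0.104 0 0 0 0;-0.104 0 -0.096 0 0 0 0;0 0 0 0 0 0 0;0 0 0 0 0 0 0' 20
```

```text
time: 8.57
tcp_pos: [0.5953, -0.0633, 0.2883]
tcp_rot: [[-1.0, -0.014, -0.014], [-0.014, 1.0, -0.001], [0.014, -0.001, -1.0]]
wrist_force: [-3.7, -5.2, -10.1]
gripper_width: 0.0348
```

```bash
python3 -m crank '0 0 0.02 0 0 0 1;0 0 0 0 0 0 1;0 0 0 0 0 0 1;0 0 0 0 0 0 1;0 0 0 0 0 0 1;0 0 0 0 0 0 1;0 0 -0.3 0 0 0 1;0 0 -0.3 0 0 0 1;0 0 -0.3 0 0 0 1;0.3 0.02 -0.1 0 0 0 1;0.3 0.02 0 0 0 0 0.5;0.35 0 0 0 0 0 0;0 0 0.2 0 0 0 0;0 0 0.3 0 0 0 0;0 0 0.3 0 0 0 0;0 0 0 0 0 0 0;0 0 0 0 0 0 0' 20
python3 - <<'E'
from h import *
need([.5026,-.0584,.06],.012)
r=cams.get_image("scene");cv2.imwrite("pics/s3.png",cv2.resize(r["image"][100:300,150:350],None,fx=3,fy=3))
print([(d["location"],d["conf"]) for d in models.landmark_of("scene","lever_ball")])
E
```

```text
time: 9.98
tcp_pos: [0.503, -0.0592, 0.3104]
tcp_rot: [[-1.0, -0.015, -0.003], [-0.015, 1.0, 0.001], [0.003, 0.001, -1.0]]
wrist_force: [-0.3, 0.0, 0.7]
gripper_width: 0.0508
t 9.98 tcp [ 0.503  -0.0592  0.3104] d_world [-0.0004  0.0008 -0.2504] tool frac [-0.004  0.005  2.504] F [-0.3  0.   0.7] w 0.0508
turn frac [ 0.0004 -0.001   0.001 ] y axis [-0.015  1.     0.001]
[([0.5957, -0.0624, 0.3097], 0.8)]
```

View pics/s3.png

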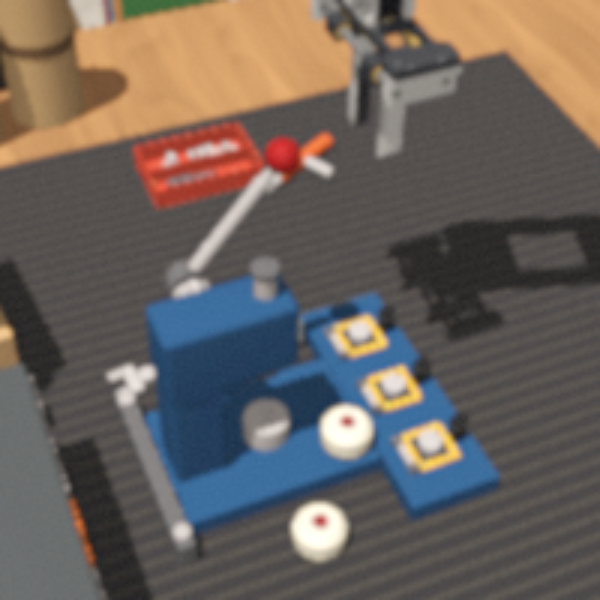

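```bash
python3 -m crank '0 0 0.3 0 0 0 0;0 0 0.3 0 0 0 0;0 0 0.3 0 0 0 0;0 0 0.3 0 0 0 0;0 0 0.2 0 0 0 0;0 0 0 0 0 0 0;0 0 0 0 0 0 0' 20
python3 - <<'E'
from h import *
need([.5026,-.0584,.06],.012)
r=cams.get_image("wrist");cv2.imwrite("pics/w3.png",r["image"])
for s,c in yellow(r): print(s,c,atz(r,*c,.0265).round(4), atz(r,s[0],s[1]+s[3]/2,.029)[:2].round(4),atz(r,s[0]+s[2],s[1]+s[3]/2,.029)[:2].round(4))
for n in ["left","middle","right"]:
  for t in ["bolt_%s_top","tab_%s"]:
    print(t%n,[(np.round(d["location"],4),round(d["conf"],2)) for d in models.landmark_of("wrist",t%n)[:2]])
E
```

```text
time: 10.67
tcp_pos: [0.5051, -0.0598, 0.1728]
tcp_rot: [[-1.0, -0.015, 0.001], [-0.015, 1.0, -0.0], [-0.001, -0.0, -1.0]]
wrist_force: [0.3, 0.6, 0.4]
gripper_width: 0.0005
t 10.67 tcp [ 0.5051 -0.0598  0.1728] d_world [-0.0025  0.0014 -0.1128] tool frac [0.027 0.015 1.127] F [0.3 0.6 0.4] w 0.0005
turn frac [-0.0001  0.0004  0.001 ] y axis [-0.015  1.    -0.   ]
[242 163  42  40 791] [261.98230088 182.71807838] [ 0.5033 -0.0578  0.0265] [ 0.5035 -0.0813] [ 0.5026 -0.0318]
[313 163  44  40 809] [333.92459827 182.64771323] [0.5018 0.0276 0.0265] [0.502  0.0023] [0.5012 0.0541]
[384 163  46  41 796] [404.84798995 183.11432161] [0.5009 0.1118 0.0265] [0.5012 0.086 ] [0.5003 0.1401]
[253 287   5  56 180] [255.08888889 316.77222222] [ 0.6915 -0.0637  0.0265] [ 0.6867 -0.0666] [ 0.6866 -0.0598]
[264 287   4  56 192] [265.30208333 316.4375    ] [ 0.6907 -0.0498  0.0265] [ 0.6864 -0.0517] [ 0.6863 -0.0463]
[  39  358  317   18 3783] [216.05656886 368.0652921 ] [ 0.7804 -0.1193  0.0265] [ 0.7806 -0.3739] [0.772  0.0822]
bolt_left_top [(array([0.5023, 0.1149, 0.0403]), 0.65)]
tab_left [(array([0.4664, 0.1111, 0.0484]), 0.64)]
bolt_middle_top [(array([0.5032, 0.0304, 0.0382]), 0.75)]
tab_middle [(array([0.4731, 0.026 , 0.0517]), 0.68)]
bolt_right_top [(array([ 0.4978, -0.0578,  0.0443]), 0.83)]
tab_right [(array([ 0.4695, -0.0578,  0.0509]), 0.77), (array([0.4674, 0.113 , 0.0491]), 0.48)]
```

View pics/w3.png

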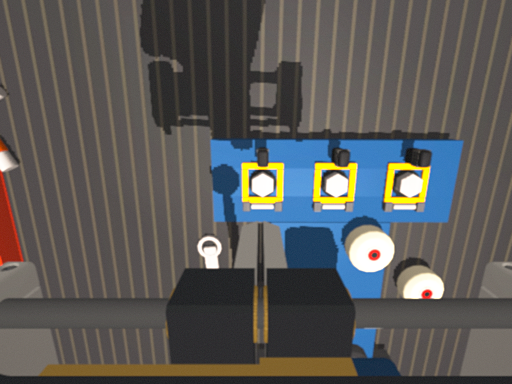

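```bash
python3 -m crank '0.025 0.015 0.3 0 0 0 0;0 0 0.3 0 0 0 0;0 0 0.3 0 0 0 0;0 0 0.27 0 0 0 0;0 0 0.02 0 0 0 0;0 0 0.02 0 0 0 0;0 0 0 0 0 0 0' 20
```

```text
time: 11.6
tcp_pos: [0.5025, -0.0584, 0.0516]
tcp_rot: [[-1.0, -0.015, 0.002], [-0.015, 1.0, -0.001], [-0.002, -0.001, -1.0]]
wrist_force: [-0.3, -0.1, -0.8]
gripper_width: 0.0006
```

```bash
python3 -m crank '0 0 0.02 0 0 0 0;0 0 0.02 0 0 0 0;0 0 0.02 0 0 0 0;0 0 0 0 0 0 0;0 0 0 0 0 0 0' 20
```

```text
time: 12.02
tcp_pos: [0.5017, -0.0582, 0.0448]
tcp_rot: [[-1.0, -0.015, 0.001], [-0.015, 1.0, -0.0], [-0.001, -0.0, -1.0]]
wrist_force: [0.1, 0.3, -1.0]
gripper_width: 0.0007
```

```bash
python3 -m crank '0 0 0.02 0 0 0 0;0 0 0.02 0 0 0 0;0 0 0 0 0 0 0;0 0 0 0 0 0 0' 20
```

```text
time: 12.35
tcp_pos: [0.5013, -0.058, 0.0403]
tcp_rot: [[-1.0, -0.015, -0.0], [-0.015, 1.0, 0.0], [0.0, 0.0, -1.0]]
wrist_force: [0.3, -0.5, 0.1]
gripper_width: 0.0005
```

```bash
python3 -m crank '0 0 0.02 0 0 0 0;0 0 0.01 0 0 0 0;0 0 0 0 0 0 0;0 0 0 0 0 0 0' 20
```

```text
time: 12.68
tcp_pos: [0.5016, -0.0581, 0.0398]
tcp_rot: [[-1.0, -0.015, -0.001], [-0.015, 1.0, -0.0], [0.001, -0.0, -1.0]]
wrist_force: [-6.2, 1.4, 15.8]
gripper_width: -0.0
```

```bash
python3 -m crank '0 0 -0.3 0 0 0 0;0 0.3 -0.1 0 0 0 0;0 0.3 0 0 0 0 0;0 0.25 0.1 0 0 0 0;0 0 0.25 0 0 0 0;0 0 0.02 0 0 0 0;0 0 0 0 0 0 0;0 0 0 0 0 0 0' 20
```

```text
time: 13.35
tcp_pos: [0.4999, 0.0268, 0.0402]
tcp_rot: [[-1.0, -0.015, -0.001], [-0.015, 1.0, -0.0], [0.001, -0.0, -1.0]]
wrist_force: [-0.2, 0.0, 0.1]
gripper_width: 0.0006
```

```bash
python3 -m crank '0 0 0.02 0 0 0 0;0 0 0.01 0 0 0 0;0 0 0 0 0 0 0;0 0 0 0 0 0 0' 20
```

```text
time: 13.68
tcp_pos: [0.5002, 0.0267, 0.0398]
tcp_rot: [[-1.0, -0.014, -0.001], [-0.014, 1.0, 0.0], [0.001, 0.0, -1.0]]
wrist_force: [-6.2, 1.8, 17.2]
gripper_width: 0.0005
```

Middle is tight too. Left, by the same steps.

```bash
python3 -m crank '0 0 -0.3 0 0 0 0;0 0.3 -0.1 0 0 0 0;0 0.3 0 0 0 0 0;0 0.25 0.1 0 0 0 0;0 0 0.25 0 0 0 0;0 0 0.02 0 0 0 0;0 0 0 0 0 0 0;0 0 0 0 0 0 0' 20
```

```text
time: 14.35
tcp_pos: [0.4987, 0.1111, 0.0405]
tcp_rot: [[-1.0, -0.014, -0.001], [-0.014, 1.0, -0.0], [0.001, -0.0, -1.0]]
wrist_force: [-0.1, 0.8, -1.0]
gripper_width: 0.0004
```

```bash
python3 -m crank '0 0 0.02 0 0 0 0;0 0 0.01 0 0 0 0;0 0 0 0 0 0 0;0 0 0 0 0 0 0' 20
```

```text
time: 14.68
tcp_pos: [0.4992, 0.1115, 0.0378]
tcp_rot: [[-1.0, -0.014, 0.001], [-0.014, 1.0, -0.0], [-0.001, -0.0, -1.0]]
wrist_force: [0.3, -0.3, -0.2]
gripper_width: 0.0006
```

```bash
python3 -m crank '0 0 0.02 0 0 0 0;0 0 0.02 0 0 0 0;0 0 0 0 0 0 0' 20
```

```text
time: 14.93
tcp_pos: [0.4993, 0.1117, 0.0335]
tcp_rot: [[-1.0, -0.015, 0.001], [-0.015, 1.0, -0.0], [-0.001, -0.0, -1.0]]
wrist_force: [-0.1, -0.3, 0.2]
gripper_width: 0.0005
```

```bash
python3 -m crank '0 0 0.02 0 0 0 0;0 0 0.02 0 0 0 0;0 0 0 0 0 0 0;0 0 0 0 0 0 0' 20
```

```text
time: 15.27
tcp_pos: [0.4995, 0.1117, 0.033]
tcp_rot: [[-1.0, -0.016, -0.0], [-0.016, 1.0, -0.001], [0.0, -0.001, -1.0]]
wrist_force: [-9.1, -2.4, 25.1]
gripper_width: 0.0003
```

```bash
python3 -m crank '0 0 -0.3 0 0 0 0;0 0 -0.3 0 0 0 0;0.16 0 -0.2 0 0 0 0.5;0.16 0 0 0 0 0 0.5;0 0 0 0 0 0 0.5;0 0 0 0 0 0 0.5;0 0 0 0 0 0 0.5' 12
python3 - <<'E'
from h import *
need([.4675,.1125,.034],.012)
r=cams.get_image("wrist");cv2.imwrite("pics/w4.png",r["image"])
for t in ["tab_left","bolt_left_top"]:
    print(t,[(np.round(d["location"],4),round(d["conf"],2)) for d in models.landmark_of("wrist",t)[:2]],[(np.round(d["location"],4),round(d["conf"],2)) for d in models.spot_in("wrist",t)[:2]])
for p in [[.4675,.1125,.048],[.4675,.1125,.06],[.5005,.112,.033]]: print(proj(r,p))
E
```

```text
time: 15.85
tcp_pos: [0.4668, 0.1115, 0.1087]
tcp_rot: [[-1.0, -0.015, -0.001], [-0.015, 1.0, 0.0], [0.001, 0.0, -1.0]]
wrist_force: [-0.3, 0.5, 0.5]
gripper_width: 0.0305
t 15.85 tcp [0.4668 0.1115 0.1087] d_world [ 0.0007  0.001  -0.0747] tool frac [-0.007  0.01   0.747] F [-0.3  0.5  0.5] w 0.0305
turn frac [ 0.     -0.0003  0.001 ] y axis [-0.015  1.     0.   ]
tab_left [] [(array([0.4873, 0.1103, 0.0302]), 0.92)]
bolt_left_top [(array([0.5017, 0.1179, 0.0323]), 0.83)] [(array([ 0.5016, -0.0538,  0.0384]), 0.65), (array([0.4981, 0.1164, 0.0346]), 0.58)]
[261.1916684  207.27298988]
[261.2209773  211.62535176]
[260.05937624 234.54202179]
```

View pics/w4.png

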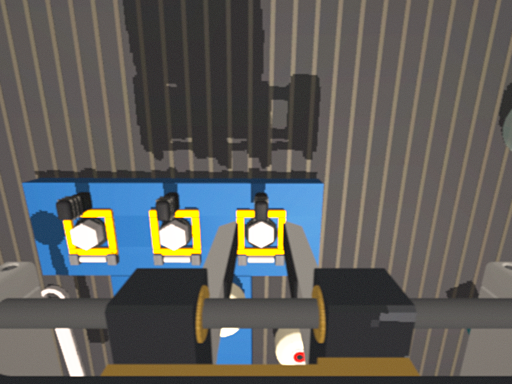

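```bash
python3 -m crank '0 0 0 0 0 0 0.5;0 0 0 0 0 0 0.5;-0.007 0.01 0.25 0 0 0 0.5;0 0 0.25 0 0 0 0.5;0 0 0.24 0 0 0 0.5;0 0 0 0 0 0 0.5;0 0 0 0 0 0 0;0 0 0 0 0 0 0;0 0 0 0 0 0 0;0 0 0 0 0 0 0;0 0 0 0 0 0 0;0 0 0 0 0 0 0;0 0 0 0 0 0 0' 12
python3 - <<'E'
from h import *
need([.4675,.1125,.034],.012)
c0=np.array([-.057,.021])
a=np.linspace(0,1.25,16)
p=np.array([[c0[0]*np.cos(t)+c0[1]*np.sin(t),-c0[0]*np.sin(t)+c0[1]*np.cos(t)] for t in a])
print((np.diff(p,axis=0)*10).round(3).tolist(),p[-1])
E
```

```text
time: 17.18
tcp_pos: [0.4685, 0.1121, 0.0365]
tcp_rot: [[-1.0, -0.015, 0.002], [-0.015, 1.0, -0.001], [-0.002, -0.001, -1.0]]
wrist_force: [-0.0, -2.6, 4.9]
gripper_width: 0.0118
t 17.18 tcp [0.4685 0.1121 0.0365] d_world [-0.001   0.0004 -0.0025] tool frac [0.01  0.004 0.025] F [-0.  -2.6  4.9] w 0.0118
turn frac [-0.0002  0.0006  0.001 ] y axis [-0.015  1.    -0.001]
[[0.019, 0.047], [0.023, 0.045], [0.027, 0.043], [0.03, 0.04], [0.034, 0.038], [0.037, 0.035], [0.039, 0.032], [0.042, 0.028], [0.044, 0.025], [0.046, 0.021], [0.048, 0.017], [0.049, 0.013], [0.05, 0.009], [0.05, 0.005], [0.051, 0.0]] [0.0019553  0.06071389]
```

```bash
python3 -m crank '-0.019 0 -0.047 0 0 0 0;-0.023 0 -0.045 0 0 0 0;-0.027 0 -0.043 0 0 0 0;-0.03 0 -0.04 0 0 0 0;-0.034 0 -0.038 0 0 0 0;-0.037 0 -0.035 0 0 0 0;0 0 0 0 0 0 0' 12
python3 - <<'E'
from h import *
r=cams.get_image("scene");cv2.imwrite("pics/s4.png",cv2.resize(r["image"][150:300,200:350],None,fx=4,fy=4))
E
```

```text
time: 17.77
tcp_pos: [0.4852, 0.1124, 0.061]
tcp_rot: [[-1.0, -0.015, -0.0], [-0.015, 1.0, -0.001], [0.0, -0.001, -1.0]]
wrist_force: [-2.1, -2.6, 1.9]
gripper_width: 0.0119
```

View pics/s4.png

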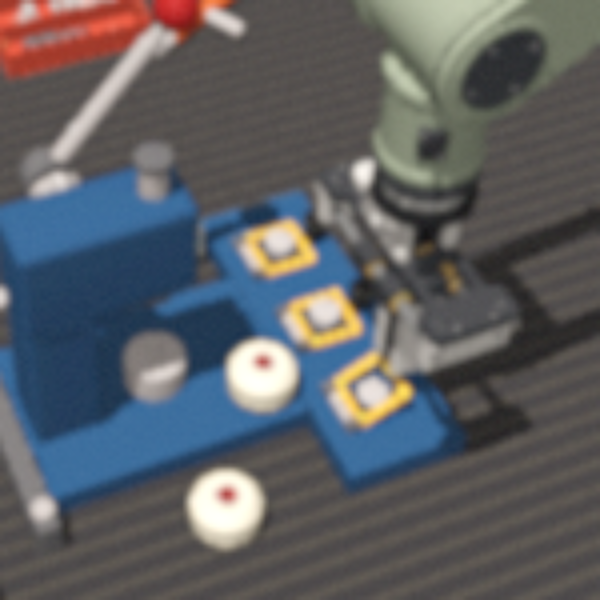

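```bash
python3 -m crank '-0.039 0 -0.032 0 0 0 0;-0.042 0 -0.028 0 0 0 0;-0.044 0 -0.025 0 0 0 0;-0.046 0 -0.021 0 0 0 0;-0.048 0 -0.017 0 0 0 0;-0.049 0 -0.013 0 0 0 0;-0.05 0 -0.009 0 0 0 0;-0.05 0 -0.005 0 0 0 0;-0.05 0 0 0 0 0 0;0 0 0 0 0 0 0;0 0 0 0 0 0 0' 12
python3 - <<'E'
from h import *
r=cams.get_image("scene");cv2.imwrite("pics/s5.png",cv2.resize(r["image"][150:300,200:350],None,fx=4,fy=4))
r=cams.get_image("wrist");cv2.imwrite("pics/w5.png",r["image"])
print([(np.round(d["location"],4),round(d["conf"],2)) for c in ["wrist","scene"] for d in models.landmark_of(c,"tab_left")[:2]])
E
```

```text
time: 18.73
tcp_pos: [0.5279, 0.1129, 0.0758]
tcp_rot: [[-1.0, -0.015, 0.003], [-0.015, 1.0, -0.001], [-0.003, -0.001, -1.0]]
wrist_force: [-0.2, -4.4, -1.3]
gripper_width: 0.0116
[(array([0.5178, 0.1133, 0.0863]), 0.86), (array([ 5.667e-01, -4.362e-01,  3.000e-04]), 0.49), (array([0.5216, 0.1124, 0.087 ]), 0.45)]
```

View pics/s5.png

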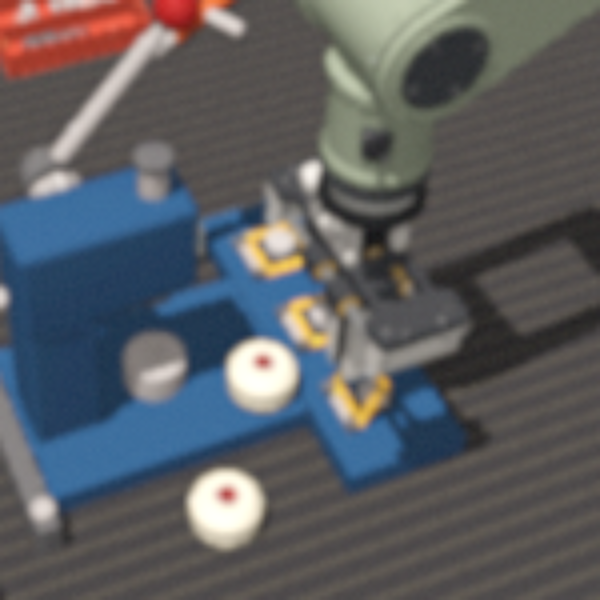

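View pics/w5.png

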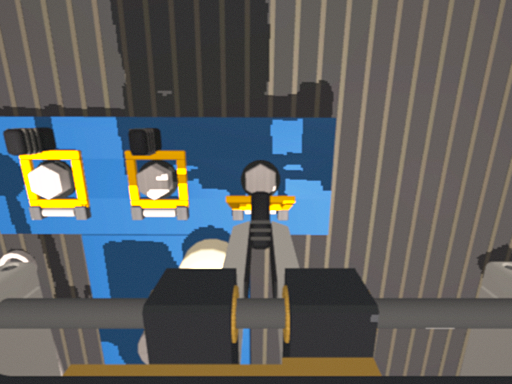

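```bash
python3 -m crank '0 0 0 0 0 0 0;0 0 0 0 0 0 0;0 0 0 0 0 0 0;0 0 0 0 0 0 0;0 0 0 0 0 0 0;0 0 0 0 0 0 0;0 0 0 0 0 0 0;0 0 0 0 0 0 0;0 0 0 0 0 0 0;0 0 0 0 0 0 0;0 0 0 0 0 0 0;0 0 0 0 0 0 0' 18
python3 - <<'E'
from h import *
r=cams.get_image("wrist");cv2.imwrite("pics/w6.png",r["image"])
print([(np.round(d["location"],4),round(d["conf"],2)) for d in models.landmark_of("wrist","tab_left")[:1]])
r=cams.get_image("top")
for n in ["wheel_a","truck","skate_tool","spanner","tray","bearing_jar"]: print(n,[np.round(d["location"],3) for d in models.landmark_of("top",n)[:2]])
cv2.imwrite("pics/t6.png",r["image"])
E
```

```text
time: 19.93
tcp_pos: [0.5278, 0.1129, 0.0758]
tcp_rot: [[-1.0, -0.015, 0.003], [-0.015, 1.0, -0.001], [-0.003, -0.001, -1.0]]
wrist_force: [0.1, -4.5, -1.0]
gripper_width: 0.0121
[(array([0.5161, 0.112 , 0.0873]), 0.92)]
wheel_a [array([ 0.646,  0.158, -0.001]), array([ 0.706, -0.064,  0.185])]
truck [array([ 0.569,  0.438, -0.001]), array([ 0.502, -0.055,  0.039])]
skate_tool [array([ 0.425, -0.401, -0.   ])]
spanner [array([ 0.679, -0.123,  0.003])]
tray [array([ 0.568, -0.437, -0.002])]
bearing_jar [array([0.395, 0.378, 0.001])]
```

View pics/w6.png

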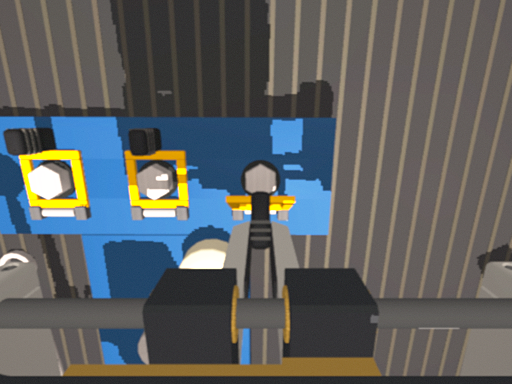

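View pics/t6.png

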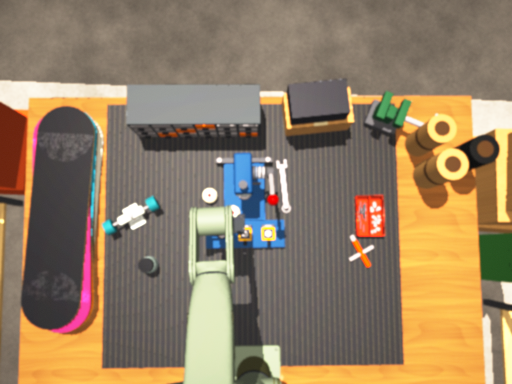

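Nothing shifts over a second of holding: the left cap stands nearly upright, at pixel row 203 and edge-on in the wrist view. The other two caps lie flat, the lever ball is back at its rest position, and the bench objects sit where they were. I'm handing the job in.

```bash
python3 -c "
from rig import order
print(order.close_job())"
```

```text
the job is handed in; nothing more can be done
None
```

The loose bolt is the left one. The arm is holding its cap up at about 1.15–1.2 rad of 1.6, estimated from where the cameras place the tab.

- **Lever:** I gripped the ball and pulled it down until the wrist force jumped from about 10 to 28 N, which marks the stop. I then guided it back up and let go. Afterwards the scene camera put the ball at z = 0.310 m, its rest position. In the top picture taken at the stop, the network put the ball at a wrong spot, so I ignored that reading. The scene camera agreed with the stop (z = 0.164 m).
- **Bolts:** The right and middle bolts held at z ≈ 0.040 m under about 16–17 N. The left sank 7 mm with almost no force and met its stop at z = 0.033 m, where it took 25 N.
- **Cap:** I gripped the left tab (12 mm) and swung it up along its arc. Over a 1 s hold it did not move, with an 18 N grip.
- **Last checks:** The wrist picture shows the middle and right caps flat. In the top picture, the truck, skate tool, spanner, tray, jar and wheel_b looked unmoved. The arm hides part of wheel_a in that last view, so I checked it only by eye in the earlier scene picture and the part visible in the wrist view.

The job was handed in at about 20 s.

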